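Sort the saw offcuts into their trays

TASK

Sort the five offcuts from the mitre saw: the two square-cut white pieces go into the green tray, the two mitred white pieces into the red tray and the wooden block into the yellow tray. Lay every piece flat on the floor of its tray, same side up as it lies now, with nothing stacked or leaning on a rim, and let go of it. Leave the tape measure and the screw jar where they stand.

Things in the scene. Friction and masses are not known exactly. Their poses are not given: they have to be found in the camera images.
- square_1: A short offcut of white plastic trim sawn square at both ends: a rectangular bar 84 mm long (its x), 30 mm wide (its y), 30 mm high, two thin grey lines along the top; about 60 g. Origin: centre of its underside.
- square_2: Another short offcut of white plastic trim sawn square at both ends: a rectangular bar 84 mm long (its x), 30 mm wide (its y), 30 mm high, two thin grey lines along the top; about 60 g. Origin: centre of its underside.
- mitred_1: A short offcut of white plastic trim mitred at 45 degrees at both ends: seen from above a symmetric trapezoid, 96 mm long on its +y side and 36 mm long on its -y side (long along its x), 30 mm wide (its y, the two sides parallel), 30 mm high, two thin grey lines along the top; about 60 g. Origin: on the underside, midway along its length and width.
- mitred_2: Another short offcut of white plastic trim mitred at 45 degrees at both ends: seen from above a symmetric trapezoid, 96 mm long on its +y side and 36 mm long on its -y side (long along its x), 30 mm wide (its y, the two sides parallel), 30 mm high, two thin grey lines along the top; about 60 g. Origin: on the underside, midway along its length and width.
- pine_block: Brown wooden block, 76 mm long (its x), 34 mm wide (its y), 30 mm high, about 50 g. Origin: centre of its underside.
- tray_green: Green plastic tray, open on top, 132 (its x) by 158 (its y) mm outside, 18 mm high, fixed to the bench for now; walls and floor 4 mm thick, so the inside is 124 by 150 mm and its floor is 4 mm above the bench. Origin: centre of its underside. For the square-cut white pieces.
- tray_red: Red plastic tray, open on top, 132 (its x) by 158 (its y) mm outside, 18 mm high, fixed to the bench for now; walls and floor 4 mm thick, so the inside is 124 by 150 mm and its floor is 4 mm above the bench. Origin: centre of its underside. For the mitred white pieces.
- tray_yellow: Yellow plastic tray, open on top, 132 (its x) by 158 (its y) mm outside, 18 mm high, fixed to the bench for now; walls and floor 4 mm thick, so the inside is 124 by 150 mm and its floor is 4 mm above the bench. Origin: centre of its underside. For the wooden block.
- tape_measure: Bystander: yellow and black tape measure, 45 (its x) by 70 (its y) by 62 mm high, with a small steel hook reaching to 46 mm on its +y side; stands loose beyond the trays. Origin: centre of its underside.
- screw_jar: Bystander: closed jar with a black cap and paper label, 60 mm across, 75 mm high, loose, left of the trays. Origin: centre of its underside.

How it is judged (in metres and radians):
At the end, for the whole second after the job is handed in: Square pieces in the green tray, mitred in the red, wooden block in the yellow: each origin within 48 mm (tray x) and 62 mm (tray y) of the tray's centre, at most 8 mm above its underside, upright within 0.1 rad, at rest (under 0.02 m/s) (x of square_1 in the frame of tray_green between -0.048 and 0.048 m and y of square_1 in the frame of tray_green between -0.062 and 0.062 m and z of square_1 in the frame of tray_green between 0 and 0.008 m and angle between each of square_1, square_2, mitred_1, mitred_2, pine_block's own z axis and vertical below 0.1 rad and linear speed of each of square_1, square_2, mitred_1, mitred_2, pine_block below 0.02 m/s and x of square_2 in the frame of tray_green between -0.048 and 0.048 m and y of square_2 in the frame of tray_green between -0.062 and 0.062 m and z of square_2 in the frame of tray_green between 0 and 0.008 m and x of mitred_1 in the frame of tray_red between -0.048 and 0.048 m and y of mitred_1 in the frame of tray_red between -0.062 and 0.062 m and z of mitred_1 in the frame of tray_red between 0 and 0.008 m and x of mitred_2 in the frame of tray_red between -0.048 and 0.048 m and y of mitred_2 in the frame of tray_red between -0.062 and 0.062 m and z of mitred_2 in the frame of tray_red between 0 and 0.008 m and x of pine_block in the frame of tray_yellow between -0.048 and 0.048 m and y of pine_block in the frame of tray_yellow between -0.062 and 0.062 m and z of pine_block in the frame of tray_yellow between 0 and 0.008 m); the robot touches nothing.
It fails at once if the tape measure is pushed more than 20 mm from its place (distance of tape_measure from where it was at the start of the episode above 0.02 m).
It fails at once if the screw jar is pushed more than 20 mm from its place (distance of screw_jar from where it was at the start of the episode above 0.02 m).
It also fails if it takes over 115 s, if anything falls off the work surface, if the arm or the gripper's body presses on something with over 40 N, if the wrist force passes 120 N, or if a joint passes its speed limit or range.

ROBOT

A 7-joint arm with a two-finger parallel gripper is mounted at the origin on the work surface. World frame = base frame: x ahead of the robot, y to its left, z up, the work surface at z = 0. Lengths are in mm, angles in rad, forces in N, time in s.
With the tool pointing down it reaches from about 425 to 875 mm from the base axis. Payload 4.7 kg.
Tool frame: the origin (TCP) lies on the centre line of the jaws, within the pads' length; the fingertips stand 11 mm ahead of it and the grasp point (between the pads) lies 8 mm behind it; z points along the fingers, y is the direction in which the jaws open and shut (so a half turn about z gives the same grasp; the last joint's range is limited). The gripper opens to 85 mm and grips with 20 to 120 N. Pads are 22 mm wide; open, the fingers measure 114 mm over their backs; the gripper's body (76 mm by 85 mm) begins 54 mm behind the grasp point. The pads swing forward as they close: fully open they stand 13 mm farther back than shut.
Start: joints at [1.14, 0.321, -0.07, 1.45, 0.023, 1.371, -0.057], TCP at [279.664, -586.781, 242.349] pointing down, gripper open.
Joint ranges: [-2.86, 2.86], [-0.3, 2.09], [-1.38, 1.24], [0.06, 2.45], [-1.56, 4.7], [0.09, 2.05], [-2.69, 2.69]. Speed limits (rad/s): [2.57, 2.57, 3.14, 3.14, 3.14, 3.14, 3.14].

INTERFACE

Orientations are given as a unit quaternion [w, x, y, z].
In Python, from cell import ctrl gives the robot as it stands.
- The arm moves only by the tool arm_command, never from a script. Its argument "increments" is a list of rows, each a list of 3 entries, a list of its own where there are three numbers: the turn, a rotation vector about the tool's x, y, z in rad, then the shift along the tool's x, y, z in m, then the finger opening in m, from 0 to 0.0854. In form: [[[ax, ay, az], [x, y, z], hand], ...]. A call has 1 to 8 rows; each row is the pose to reach, as a shift and turn from the pose measured when the call began, along the tool's axes at that moment; what a row does not reach only later rows make up. A row lasts 1/12 s, in which the tool goes at most 41.7 mm and 7.16 degrees, less where a joint would pass 70% of its speed; a pose out of reach is approached as far as the arm can. A call with a gripper value outside its range is refused whole. The fingers move at their own pace and stop on an object; "squeeze" is the grip in N (left out, the last holds). Time passes only in rows, so rows that repeat a pose let the fingers close. It gives the time, the measured TCP pose, the force and the opening at its end, in the units of the state.
- ctrl.read_state(): the state, without advancing time (a new reading comes with each control period).
- ctrl.grab_frame(name): name is "scene" or "side" or "wrist"; returns a dict with "color" (480x640x3 uint8, blue, green, red), "K" (3x3 intrinsics, pixels), "R" (3x3) and "t" (3): a world point X has camera coordinates R X + t; the wrist camera has in their place "T_tool_cam" (4x4, takes a point from camera to tool coordinates, whose origin is the TCP and whose axes are the flange's). Camera axes: x right, y down, z forward; pixel columns grow to the right and rows downward; lengths in mm; the calibration is good to about 2 mm. The wrist camera is an equidistant fisheye: a pixel r from the principal point sees the ray r / f radians off the axis. A picture is of the moment at which its call begins: read the wrist's pose just before it. There is no depth.
- ctrl.close_job(): hands the job in, once; it reports no verdict.
The state is a dict: "time": time; "joint_pos": joint angles; "qd": joint speeds; "tau": joint torques, N m; "ee_pos": TCP position; "tcp_rot": TCP orientation; "contact_force": force on the tool from outside, world axes, zero at the start; "wrist_torque": the same for the moment, N m; "opening": finger opening in mm.
Only numpy, scipy, OpenCV 4.12 (cv2) and the standard library are available. Lean on these libraries where they do the work, as an engineer would, in place of code of your own. Each camera call takes 0.05 s, during which the arm holds its last target. There are 200 camera calls.

## Working session

There is one attempt and no reset: what is moved stays moved. The work goes in short steps, Python scripts to look and compute and a tool call to move; the robot and the scene stay as the last step left them, time stands still between calls to the robot, and variables do not carry over. Pictures are saved under pics/ and viewed, about 12 in all and at most 16, crops included, and the job is handed in when it is done.

Besides the shell and the picture viewer there is one more tool, called after "Request:" as a command line: name --argument value ..., lists and objects as JSON in quotes. arm_command: Moves the arm, as the interface text tells. Its arguments: {"type":"object","properties":{"increments":{"type":"array"},"squeeze":{"type":"number"}},"required":["increments"]}

```bash
mkdir -p pics; ls; python3 - <<'E'
from cell import ctrl
import cv2,numpy as np
s=ctrl.read_state();print(s['time'],s['ee_pos'],s['tcp_rot'],s['opening'])
for n in ("scene","side"):
    f=ctrl.grab_frame(n);cv2.imwrite(f'pics/{n}0.png',f['color']);np.savez(f'{n}0.npz',**f)
    print(n,f['K'].tolist(),(-f['R'].T@f['t']).tolist())
E
```

```text
pics
0.0 [ 279.39581129 -586.33948774  241.23224338] [-8.97645151e-04  9.75368526e-01  2.20579601e-01 -2.70225689e-04] 85.28060155724408
scene [[559.3947722816133, 0.0, 327.3724511749339], [0.0, 559.3947722816133, 238.4427750864186], [0.0, 0.0, 1.0]] [1233.4490457816746, -572.6010534878347, 897.9283687655557]
side [[525.6105056475191, 0.0, 328.3988016335765], [0.0, 525.6105056475191, 227.10914591042763], [0.0, 0.0, 1.0]] [224.36417435920825, 837.7944666658954, 813.5800952275946]
```

View pics/scene0.png

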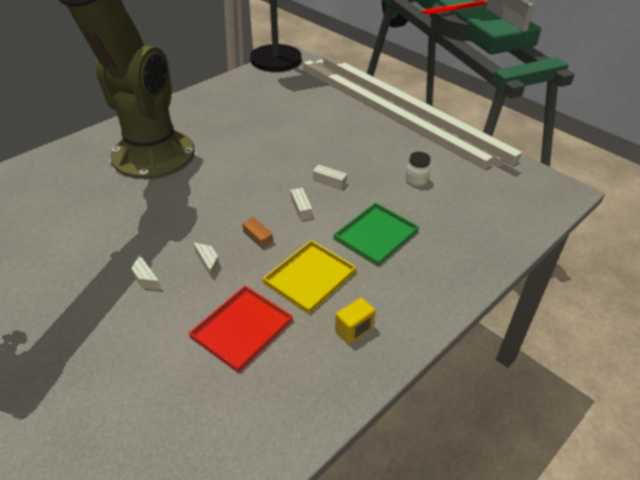

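View pics/side0.png

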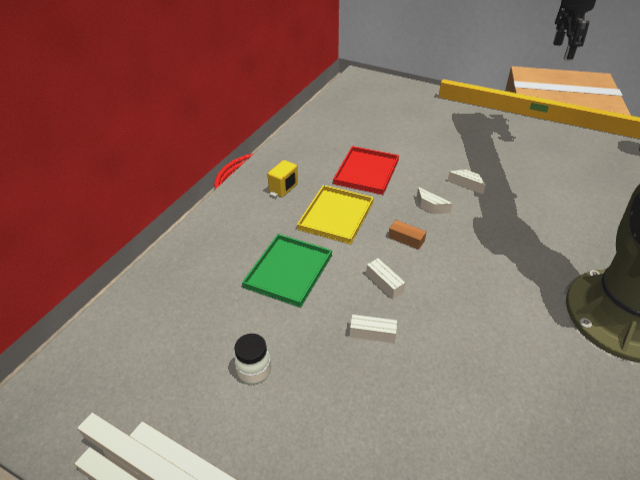

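The scene view shows the square pieces at (330,176) and (302,203), the wood at (258,232), and the mitred pieces at (206,256) and (146,273). The trays are at red (241,328), yellow (311,276) and green (377,233). The jar is at (419,170) and the tape at (355,320). The side view shows the same layout, with the squares at (373,328) and (385,277).

```bash
cat > h.py <<'E'
import cv2,numpy as np
def ray_plane(f,uv,z):
    uv=np.atleast_2d(uv).astype(float)
    d=np.c_[uv,np.ones(len(uv))]@np.linalg.inv(f['K']).T@f['R']
    c=-f['R'].T@f['t']
    return (c+d*((z-c[2])/d[:,2])[:,None])[:,:2]
def masks(img):
    h,s,v=[c.astype(int) for c in cv2.split(cv2.cvtColor(img,cv2.COLOR_BGR2HSV))]
    m=dict(white=(s<60)&(v>165),wood=(h>4)&(h<16)&(s>110)&(v>70),green=(h>55)&(h<85)&(s>120),
           yellow=(h>20)&(h<32)&(s>150),red=((h<4)|(h>176))&(s>150))
    return {k:x.astype(np.uint8)*255 for k,x in m.items()}
def blobs(m,amin):
    cs,_=cv2.findContours(m,cv2.RETR_EXTERNAL,cv2.CHAIN_APPROX_NONE)
    return [c[:,0,:] for c in cs if cv2.contourArea(c)>amin]
E
python3 - <<'E'
from h import *
for n in ('scene','side'):
    f=dict(np.load(n+'0.npz'))
    for k,m in masks(f['color']).items():
        for c in blobs(m,120):
            px=c.mean(0)
            z=9 if k in('green','red') else 15
            w=ray_plane(f,c,18 if k in('green','red','yellow') else 15).astype(np.float32)
            if not(300<w[:,0].mean()<1000 and abs(w[:,1].mean())<600):continue
            (cx,cy),(a,b),t=cv2.minAreaRect(w)
            if a<b:t-=90
            print(n,k,px.round(),'ctr',round(cx),round(cy),'size',round(a),round(b),'longaxis deg',round(t%180))
E
```

```text
scene white [144. 271.] ctr 378 -262 size 31 84 longaxis deg 174
scene white [206. 253.] ctr 430 -129 size 32 88 longaxis deg 166
scene white [301. 199.] ctr 434 150 size 31 86 longaxis deg 153
scene white [330. 172.] ctr 405 279 size 85 32 longaxis deg 18
scene wood [258. 232.] ctr 454 -5 size 46 99 longaxis deg 176
scene green [376. 234.] ctr 647 191 size 135 164 longaxis deg 94
scene yellow [355. 320.] ctr 788 -31 size 97 74 longaxis deg 84
scene yellow [309. 275.] ctr 637 -12 size 140 166 longaxis deg 95
scene red [244. 323.] ctr 644 -203 size 139 162 longaxis deg 98
side white [254. 368.] ctr 572 435 size 59 53 longaxis deg 49
side white [374. 323.] ctr 427 255 size 88 34 longaxis deg 18
side white [386. 273.] ctr 456 125 size 34 90 longaxis deg 153
side white [137. 259.] ctr 940 294 size 471 11 longaxis deg 89
side white [433. 197.] ctr 452 -155 size 35 94 longaxis deg 166
side white [467. 174.] ctr 400 -288 size 35 87 longaxis deg 172
side wood [407. 234.] ctr 460 -6 size 60 84 longaxis deg 176
side green [288. 270.] ctr 641 206 size 136 168 longaxis deg 94
side yellow [336. 214.] ctr 631 3 size 136 172 longaxis deg 95
side yellow [282. 178.] ctr 811 -57 size 72 150 longaxis deg 122
side red [231. 168.] ctr 952 -27 size 36 165 longaxis deg 91
side red [366. 170.] ctr 638 -187 size 135 175 longaxis deg 97
```

```bash
cat > go.py <<'E'
# usage: go.py X Y Z yawdeg [X Y Z yaw ...] : chained tool-axis increments, first from measured pose
import sys,numpy as np
from scipy.spatial.transform import Rotation as Ro
from cell import ctrl
s=ctrl.read_state();p=np.array(s['ee_pos']);w=s['tcp_rot'];R=Ro.from_quat([w[1],w[2],w[3],w[0]])
print('t',round(s['time'],2),p.round(1),'yaw',np.degrees(np.arctan2(R.as_matrix()[1,0],R.as_matrix()[0,0])).round(1),'j',np.round(s['joint_pos'],2),'open',round(s['opening'],1))
a=np.array(sys.argv[1:],float).reshape(-1,4)
for x in a:
    Rt=Ro.from_euler('z',x[3],degrees=True)*Ro.from_euler('x',180,degrees=True);pt=x[:3]
    print(x,'turn',(R.inv()*Rt).as_rotvec().round(3),'shift m',(R.inv().apply(pt-p)/1000).round(4));p,R=pt,Rt
E
python3 go.py 395 -267 150 -7 395 -267 14 -7
```

```text
t 0.1 [ 279.5 -586.4  241.3] yaw 25.5 j [ 1.14  0.32 -0.07  1.45  0.02  1.37 -0.06] open 85.8
[ 395. -267.  150.   -7.] turn [-0.002  0.001  0.567] shift m [ 0.2417 -0.2384  0.0917]
[ 395. -267.   14.   -7.] turn [0. 0. 0.] shift m [ 0.    -0.     0.136]
```

Request:
arm_command --increments '[[[0, 0, 0.57], [0.242, -0.238, 0.092], 0.085], [[0, 0, 0.57], [0.242, -0.238, 0.092], 0.085], [[0, 0, 0.57], [0.242, -0.238, 0.092], 0.085], [[0, 0, 0.57], [0.242, -0.238, 0.092], 0.085], [[0, 0, 0.57], [0.242, -0.238, 0.092], 0.085], [[0, 0, 0.57], [0.242, -0.238, 0.092], 0.085], [[0, 0, 0.57], [0.242, -0.238, 0.092], 0.085], [[0, 0, 0.57], [0.242, -0.238, 0.092], 0.085]]' --squeeze 40

```text
time: 0.77
ee_pos: [389.0, -282.8, 154.1]
tcp_rot: [-0.001, 0.998, -0.063, -0.001]
contact_force: [0.2, -0.6, -0.6]
opening: 85.0
```

Request:
arm_command --increments '[[[0, 0, 0], [0, 0, 0], 0.085], [[0, 0, 0], [0, 0, 0], 0.085]]'

```text
time: 0.93
ee_pos: [389.4, -279.7, 153.2]
tcp_rot: [-0.001, 0.998, -0.06, -0.001]
contact_force: [-0.1, -0.4, -0.2]
opening: 85.3
```

```bash
python3 go.py 395 -267 150 -7; python3 - <<'E'
from cell import ctrl
import cv2,numpy as np
f=ctrl.grab_frame('wrist');cv2.imwrite('pics/w1.png',f['color']);np.savez('w1.npz',**f);print(f['K'].tolist(),f['T_tool_cam'].round(3).tolist())
E
```

```text
t 0.93 [ 389.4 -279.7  153.2] yaw -6.8 j [ 0.8   0.04 -0.24  1.96  0.01  1.14 -1.13] open 85.3
[ 395. -267.  150.   -7.] turn [-0.002  0.003  0.003] shift m [ 0.004  -0.0133  0.0032]
[[371.64829954431775, 0.0, 320.6258877494468], [0.0, 371.64829954431775, 244.75368000243577], [0.0, 0.0, 1.0]] [[0.001, -0.959, -0.282, 72.792], [1.0, 0.001, 0.0, -1.309], [-0.0, -0.282, 0.959, -131.102], [0.0, 0.0, 0.0, 1.0]]
```

View pics/w1.png

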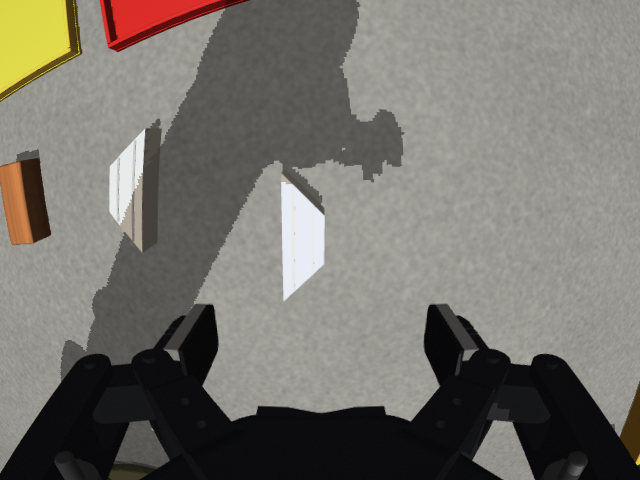

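The wrist view shows the near mitred piece with top corners at about (282,179), (324,213), (324,265) and (284,300). The other mitred piece is at about (135,190) and the wood at (22,200).

```bash
cat >> h.py <<'E'
from scipy.spatial.transform import Rotation as Ro
def wrist_plane(f,p,q,uv,z):
    uv=np.atleast_2d(uv).astype(float);K=f['K'];m=(uv-K[:2,2])/[K[0,0],K[1,1]]
    th=np.linalg.norm(m,axis=1,keepdims=True)
    d=np.c_[m*np.sin(th)/np.maximum(th,1e-9),np.cos(th)]
    R=Ro.from_quat([q[1],q[2],q[3],q[0]]).as_matrix();T=f['T_tool_cam']
    d=d@(R@T[:3,:3]).T;c=p+R@T[:3,3]
    return (c+d*((z-c[2])/d[:,2])[:,None])[:,:2]
E
python3 - <<'E'
from h import *
from cell import ctrl
s=ctrl.read_state();f=dict(np.load('w1.npz'))
P=lambda uv,z:wrist_plane(f,np.array(s['ee_pos']),s['tcp_rot'],uv,z)
a=P([[282,179],[324,213],[324,265],[284,300]],30);print('near',a.round(1).tolist())
# origin: mean of long-side mid and short-side mid
m=((a[0]+a[3])/2+(a[1]+a[2])/2)/2;d=a[0]-a[3];print(m,np.degrees(np.arctan2(d[1],d[0])))
print('far',P([[149,128],[110,164],[110,213],[140,250]],30).round(1).tolist())
print('wood',P([[1,165],[36,162],[50,235],[16,243]],30).round(1).tolist())
print('red corner',P([[110,50]],18))
E
python3 go.py 398 -266 50 -7 398 -266 14 -7
```

```text
near [[436.8, -259.8], [409.4, -285.6], [371.1, -281.0], [346.8, -247.7]]
[ 391.03301778 -268.53188588] -7.702581351483102
far [[489.4, -167.8], [469.9, -128.9], [432.5, -119.9], [399.6, -139.9]]
wood [[497.2, -1.1], [488.6, -50.0], [424.0, -48.3], [423.0, 1.6]]
red corner [[ 562.64085894 -134.45950356]]
t 0.98 [ 388.9 -282.1  153.8] yaw -7.1 j [ 0.8   0.04 -0.23  1.96  0.01  1.14 -1.13] open 85.0
[ 398. -266.   50.   -7.] turn [-0.001  0.002 -0.001] shift m [ 0.0072 -0.017   0.1038]
[ 398. -266.   14.   -7.] turn [0. 0. 0.] shift m [ 0.    -0.     0.036]
```

Request:
arm_command --increments '[[[0, 0, 0], [0.0025, -0.0145, 0.04], 0.085], [[0, 0, 0], [0.0025, -0.0145, 0.08], 0.085], [[0, 0, 0], [0.0025, -0.0145, 0.115], 0.085], [[0, 0, 0], [0.0025, -0.0145, 0.139], 0.085], [[0, 0, 0], [0.0025, -0.0145, 0.139], 0.085], [[0, 0, 0], [0.0025, -0.0145, 0.139], 0.085], [[0, 0, 0], [0.0025, -0.0145, 0.139], 0.02], [[0, 0, 0], [0.0025, -0.0145, 0.139], 0.02]]'

```text
time: 1.65
ee_pos: [394.4, -269.6, 17.0]
tcp_rot: [0.001, 0.998, -0.062, 0.001]
contact_force: [-0.3, -0.6, -0.1]
opening: 63.5
```

Request:
arm_command --increments '[[[0, 0, 0], [0, 0, 0], 0.02], [[0, 0, 0], [0, 0, 0], 0.02], [[0, 0, 0], [0, 0, 0], 0.02], [[0, 0, 0], [0, 0, 0], 0.02], [[0, 0, 0], [0, 0, 0], 0.02], [[0, 0, 0], [0, 0, 0], 0.02]]'

```text
time: 2.15
ee_pos: [395.6, -270.5, 18.6]
tcp_rot: [0.002, 0.998, -0.062, 0.002]
contact_force: [-1.2, 0.4, 6.1]
opening: 29.2
```

Request:
arm_command --increments '[[[0, 0, 0], [0, 0, -0.04], 0.02], [[0, 0, 0], [0, 0, -0.08], 0.02], [[0, 0, 0], [0, 0, -0.1], 0.02], [[0, 0, 0], [0, 0, -0.1], 0.02], [[0, 0, 0], [0, 0, -0.1], 0.02]]'

```text
time: 2.57
ee_pos: [396.1, -270.8, 120.3]
tcp_rot: [0.003, 0.998, -0.062, 0.003]
contact_force: [-0.1, -0.0, -0.9]
opening: 29.0
```

```bash
python3 go.py 646 -230 120 7.5
```

```text
t 2.57 [ 396.1 -270.8  120.3] yaw -7.1 j [ 0.79  0.07 -0.25  2.01  0.02  1.06 -1.17] open 29.0
[ 646.  -230.   120.     7.5] turn [ 0.006 -0.007 -0.255] shift m [ 0.2429 -0.0715  0.0017]
```

Request:
arm_command --increments '[[[0.006, -0.007, -0.25], [0.243, -0.0715, 0], 0.02], [[0.006, -0.007, -0.25], [0.243, -0.0715, 0], 0.02], [[0.006, -0.007, -0.25], [0.243, -0.0715, 0], 0.02], [[0.006, -0.007, -0.25], [0.243, -0.0715, 0], 0.02], [[0.006, -0.007, -0.25], [0.243, -0.0715, 0], 0.02], [[0.006, -0.007, -0.25], [0.243, -0.0715, 0], 0.02], [[0.006, -0.007, -0.25], [0.243, -0.0715, 0], 0.02], [[0.006, -0.007, -0.25], [0.243, -0.0715, 0], 0.02]]'

```text
time: 3.23
ee_pos: [647.1, -226.9, 118.1]
tcp_rot: [-0.002, 0.998, 0.065, -0.002]
contact_force: [-0.7, -0.6, -0.6]
opening: 28.9
```

```bash
python3 go.py 646 -230 120 7.5; python3 - <<'E'
from cell import ctrl
from h import *
s=ctrl.read_state()
f=ctrl.grab_frame('wrist');cv2.imwrite('pics/w2.png',f['color']);np.savez('w2.npz',**f,p=s['ee_pos'],q=s['tcp_rot'])
for k in('red','yellow'):
    for c in blobs(masks(f['color'])[k],800):
        print(k,cv2.approxPolyDP(c.reshape(-1,1,2),8,True)[:,0].tolist())
E
```

```text
t 3.23 [ 647.1 -226.9  118.1] yaw 7.4 j [ 0.54  0.5  -0.33  1.48  0.16  1.19 -1.25] open 28.9
[ 646.  -230.   120.     7.5] turn [-0.004  0.003 -0.001] shift m [-0.0015  0.0029 -0.0019]
red [[401, 156], [161, 159], [181, 335], [231, 338], [278, 291], [284, 209], [360, 292], [392, 310]]
yellow [[129, 140], [0, 153], [3, 295], [130, 314], [143, 306]]
yellow [[17, 33], [123, 49], [142, 0], [24, 0]]
```

View pics/w2.png

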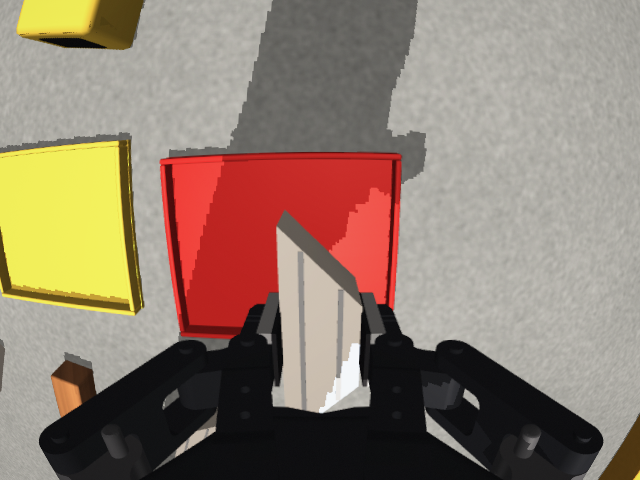

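The piece is held square in the jaws. The red tray's rim corners are at about (162,159), (401,156) and (181,335), and the yellow tray's right edge runs from (130,140) to (140,312).

```bash
python3 - <<'E'
from h import *
f=dict(np.load('w2.npz'))
a=wrist_plane(f,f['p'],f['q'],[[162,159],[401,156],[181,336],[130,140],[136,314]],18);print(a.round(1))
print('edge',np.linalg.norm(a[0]-a[1]),np.linalg.norm(a[0]-a[2]))
print('yaws',[np.degrees(np.arctan2(*(u-v)[::-1])) for u,v in((a[0],a[1]),(a[0],a[2]),(a[3],a[4]))],'red centre',(a[1]+a[2])/2)
E
```

```text
[[ 696.2 -114. ]
 [ 715.7 -267.2]
 [ 566.4 -129.6]
 [ 707.6  -88.4]
 [ 578.2  -92. ]]
edge 154.4538820107584 130.7971854092262
yaws [np.float64(97.22675975567103), np.float64(6.8638008600890545), np.float64(1.6018060645733685)] red centre [ 641.01328658 -198.43082065]
```

Request:
arm_command --increments '[[[0, 0, 0], [-0.001, 0.004, 0.035], 0.02], [[0, 0, 0], [-0.001, 0.004, 0.065], 0.02], [[0, 0, 0], [-0.001, 0.004, 0.085], 0.02], [[0, 0, 0], [-0.001, 0.004, 0.095], 0.02], [[0, 0, 0], [-0.001, 0.004, 0.095], 0.02], [[0, 0, 0], [-0.001, 0.004, 0.095], 0.02], [[0, 0, 0], [-0.001, 0.004, 0.095], 0.02]]'

```text
time: 3.87
ee_pos: [643.4, -233.5, 24.2]
tcp_rot: [-0.001, 0.998, 0.063, -0.002]
contact_force: [0.6, 0.4, -0.7]
opening: 29.4
```

Request:
arm_command --increments '[[[0, 0, 0], [0, 0, 0], 0.042], [[0, 0, 0], [0, 0, 0], 0.042], [[0, 0, 0], [0, 0, 0], 0.042], [[0, 0, 0], [0, 0, -0.02], 0.042], [[0, 0, 0], [0, 0, -0.05], 0.042], [[0, 0, 0], [0, 0, -0.09], 0.06], [[0, 0, 0], [0, 0, -0.12], 0.085], [[0, 0, 0], [0, 0, -0.12], 0.085]]'

```text
time: 4.53
ee_pos: [648.4, -234.7, 152.9]
tcp_rot: [0.002, 0.998, 0.063, 0.004]
contact_force: [1.1, -1.0, 1.8]
opening: 76.6
```

```bash
python3 go.py 446 -138 110 -14 446 -138 18 -14
```

```text
t 4.53 [ 648.4 -234.7  152.9] yaw 7.2 j [ 0.55  0.47 -0.33  1.45  0.16  1.24 -1.24] open 76.6
[ 446. -138.  110.  -14.] turn [ 0.002 -0.008  0.371] shift m [-0.1889 -0.1216  0.041 ]
[ 446. -138.   18.  -14.] turn [0. 0. 0.] shift m [ 0.    -0.     0.092]
```

Request:
arm_command --increments '[[[0.002, -0.008, 0.37], [-0.188, -0.1215, 0.041], 0.085], [[0.002, -0.008, 0.37], [-0.188, -0.1215, 0.041], 0.085], [[0.002, -0.008, 0.37], [-0.188, -0.1215, 0.041], 0.085], [[0.002, -0.008, 0.37], [-0.188, -0.1215, 0.041], 0.085], [[0.002, -0.008, 0.37], [-0.188, -0.1215, 0.041], 0.085], [[0.002, -0.008, 0.37], [-0.188, -0.1215, 0.041], 0.085], [[0.002, -0.008, 0.37], [-0.188, -0.1215, 0.041], 0.085], [[0.002, -0.008, 0.37], [-0.188, -0.1215, 0.041], 0.085]]'

```text
time: 5.2
ee_pos: [447.1, -138.2, 110.6]
tcp_rot: [0.001, 0.993, -0.121, 0.001]
contact_force: [1.4, -0.8, 0.3]
opening: 85.6
```

```bash
python3 go.py 447 -138 18 -14; python3 - <<'E'
from cell import ctrl
from h import *
s=ctrl.read_state()
f=ctrl.grab_frame('wrist');cv2.imwrite('pics/w3.png',f['color']);np.savez('w3.npz',**f,p=s['ee_pos'],q=s['tcp_rot'])
E
```

```text
t 5.2 [ 447.1 -138.2  110.6] yaw -13.9 j [ 0.56  0.06 -0.33  2.04  0.02  1.04 -1.59] open 85.6
[ 447. -138.   18.  -14.] turn [ 0.001 -0.002  0.001] shift m [-0.0004 -0.0003  0.0926]
```

View pics/w3.png

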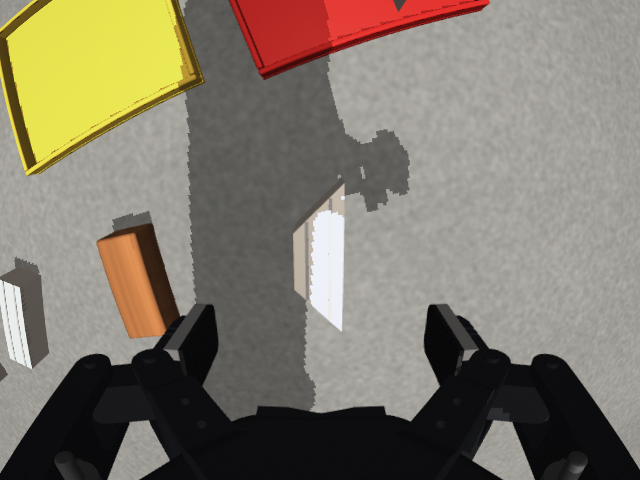

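The mitred piece stands centred between the open jaws and parallel to them, from (293,235) to (343,330). The wood's top has corners at about (98,241), (151,226) and (131,337).

Request:
arm_command --increments '[[[0, 0, 0], [0, 0, 0.035], 0.085], [[0, 0, 0], [0, 0, 0.07], 0.085], [[0, 0, 0], [0, 0, 0.092], 0.085], [[0, 0, 0], [0, 0, 0.092], 0.085], [[0, 0, 0], [0, 0, 0.092], 0.05], [[0, 0, 0], [0, 0, 0.092], 0.02], [[0, 0, 0], [0, 0, 0.092], 0.02], [[0, 0, 0], [0, 0, 0.092], 0.02]]'

```text
time: 5.92
ee_pos: [450.2, -139.3, 20.6]
tcp_rot: [0.001, 0.993, -0.122, 0.003]
contact_force: [0.4, -0.1, 0.4]
opening: 38.1
```

Request:
arm_command --increments '[[[0, 0, 0], [0, 0, 0], 0.02], [[0, 0, 0], [0, 0, 0], 0.02], [[0, 0, 0], [0, 0, 0], 0.02], [[0, 0, 0], [0, 0, -0.04], 0.02], [[0, 0, 0], [0, 0, -0.08], 0.02], [[0, 0, 0], [0, 0, -0.1], 0.02], [[0, 0, 0], [0, 0, -0.1], 0.02], [[0, 0, 0], [0, 0, -0.1], 0.02]]'

```text
time: 6.58
ee_pos: [450.4, -139.4, 121.9]
tcp_rot: [0.002, 0.993, -0.122, 0.005]
contact_force: [-0.5, -0.5, -1.5]
opening: 29.2
```

```bash
python3 go.py 637 -162 120 7 637 -162 22 7; python3 - <<'E'
from h import *
f=dict(np.load('w3.npz'))
a=wrist_plane(f,f['p'],f['q'],[[98,241],[151,226],[131,337]],30);print(a.round(1),'c',(a[1]+a[2])/2, a[0]-a[1],a[0]-a[2])
a=wrist_plane(f,f['p'],f['q'],[[203,80],[30,174],[0,35]],18);print('yel',a.round(1))
E
```

```text
t 6.58 [ 450.4 -139.4  121.9] yaw -14.0 j [ 0.57  0.05 -0.33  2.02  0.02  1.06 -1.59] open 29.2
[ 637. -162.  120.    7.] turn [ 0.004 -0.009 -0.366] shift m [ 0.1865 -0.0231  0.0036]
[ 637. -162.   22.    7.] turn [0. 0. 0.] shift m [ 0.    -0.     0.098]
[[496.3   5.4]
 [495.2 -38.9]
 [423.1  10.7]] c [459.14749525 -14.12432977] [ 1.04507001 44.36574544] [73.20790709 -5.25736242]
yel [[573.1 -94.2]
 [561.   60.9]
 [685.7  68.4]]
```

Request:
arm_command --increments '[[[0.004, -0.009, -0.366], [0.1865, -0.023, 0.003], 0.02], [[0.004, -0.009, -0.366], [0.1865, -0.023, 0.003], 0.02], [[0.004, -0.009, -0.366], [0.1865, -0.023, 0.003], 0.02], [[0.004, -0.009, -0.366], [0.1865, -0.023, 0.003], 0.02], [[0.004, -0.009, -0.366], [0.1865, -0.023, 0.003], 0.02], [[0.004, -0.009, -0.366], [0.1865, -0.023, 0.003], 0.02], [[0.004, -0.009, -0.366], [0.1865, -0.023, 0.003], 0.02], [[0.004, -0.009, -0.366], [0.1865, -0.023, 0.003], 0.02]]'

```text
time: 7.25
ee_pos: [635.0, -161.7, 118.4]
tcp_rot: [-0.001, 0.998, 0.061, -0.002]
contact_force: [0.6, -0.1, -0.9]
opening: 29.1
```

```bash
python3 go.py 637 -162 23 7; python3 - <<'E'
from cell import ctrl
import cv2
f=ctrl.grab_frame('wrist');cv2.imwrite('pics/w4.png',f['color'])
E
```

```text
t 7.25 [ 635.  -161.7  118.4] yaw 7.0 j [ 0.48  0.44 -0.35  1.57  0.16  1.17 -1.35] open 29.1
[ 637. -162.   23.    7.] turn [-0.002  0.004  0.   ] shift m [0.0023 0.0007 0.0954]
```

View pics/w4.png

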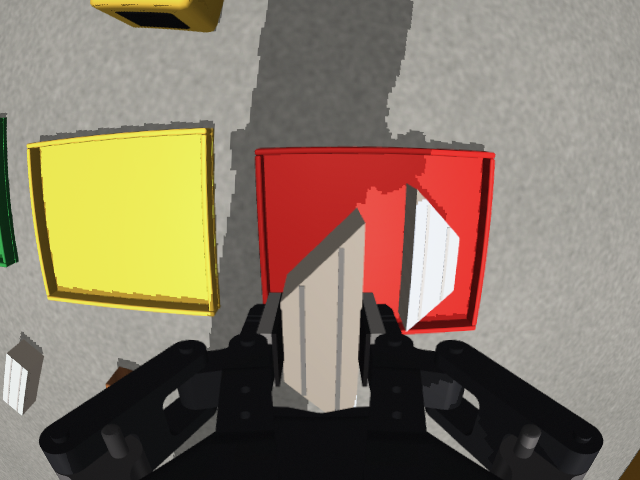

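The first mitred piece lies flat in the red tray at about (430,260), inside the walls. The second is held over the free left half.

Request:
arm_command --increments '[[[0, 0, 0], [0.003, -0.001, 0.035], 0.02], [[0, 0, 0], [0.003, -0.001, 0.065], 0.02], [[0, 0, 0], [0.003, -0.001, 0.085], 0.02], [[0, 0, 0], [0.003, -0.001, 0.095], 0.02], [[0, 0, 0], [0.003, -0.001, 0.095], 0.02], [[0, 0, 0], [0.003, -0.001, 0.095], 0.02], [[0, 0, 0], [0.003, -0.001, 0.095], 0.02]]'

```text
time: 7.88
ee_pos: [637.0, -160.7, 24.8]
tcp_rot: [-0.0, 0.998, 0.061, -0.001]
contact_force: [-0.2, -0.5, 1.4]
opening: 28.8
```

Request:
arm_command --increments '[[[0, 0, 0], [0, 0, 0], 0.042], [[0, 0, 0], [0, 0, 0], 0.042], [[0, 0, 0], [0, 0, 0], 0.042], [[0, 0, 0], [0, 0, -0.02], 0.042], [[0, 0, 0], [0, 0, -0.05], 0.042], [[0, 0, 0], [0, 0, -0.09], 0.06], [[0, 0, 0], [0, 0, -0.1], 0.085], [[0, 0, 0], [0, 0, -0.1], 0.085]]'

```text
time: 8.55
ee_pos: [640.4, -161.2, 130.0]
tcp_rot: [0.001, 0.998, 0.061, 0.003]
contact_force: [-0.4, -0.0, 0.3]
opening: 76.6
```

```bash
python3 go.py 458 -8 110 -4 458 -8 18 -4
```

```text
t 8.55 [ 640.4 -161.2  130. ] yaw 7.0 j [ 0.48  0.43 -0.35  1.55  0.16  1.18 -1.35] open 76.6
[458.  -8. 110.  -4.] turn [ 0.002 -0.006  0.192] shift m [-0.1625 -0.1743  0.0186]
[458.  -8.  18.  -4.] turn [0. 0. 0.] shift m [ 0.    -0.     0.092]
```

Request:
arm_command --increments '[[[0.002, -0.006, 0.192], [-0.162, -0.174, 0.019], 0.085], [[0.002, -0.006, 0.192], [-0.162, -0.174, 0.019], 0.085], [[0.002, -0.006, 0.192], [-0.162, -0.174, 0.019], 0.085], [[0.002, -0.006, 0.192], [-0.162, -0.174, 0.019], 0.085], [[0.002, -0.006, 0.192], [-0.162, -0.174, 0.019], 0.085], [[0.002, -0.006, 0.192], [-0.162, -0.174, 0.019], 0.085], [[0.002, -0.006, 0.192], [-0.162, -0.174, 0.019], 0.085], [[0.002, -0.006, 0.192], [-0.162, -0.174, 0.019], 0.085]]'

```text
time: 9.22
ee_pos: [457.3, -7.6, 109.0]
tcp_rot: [0.001, 0.999, -0.034, -0.0]
contact_force: [-0.0, -0.5, -0.5]
opening: 85.0
```

```bash
python3 go.py 458 -8 18 -4; python3 - <<'E'
from cell import ctrl
import cv2
f=ctrl.grab_frame('wrist');cv2.imwrite('pics/w5.png',f['color'])
E
```

```text
t 9.22 [457.3  -7.6 109. ] yaw -3.9 j [ 0.39  0.05 -0.44  2.06  0.02  1.04 -1.7 ] open 85.0
[458.  -8.  18.  -4.] turn [0.001 0.001 0.002] shift m [0.0009 0.0003 0.091 ]
```

View pics/w5.png

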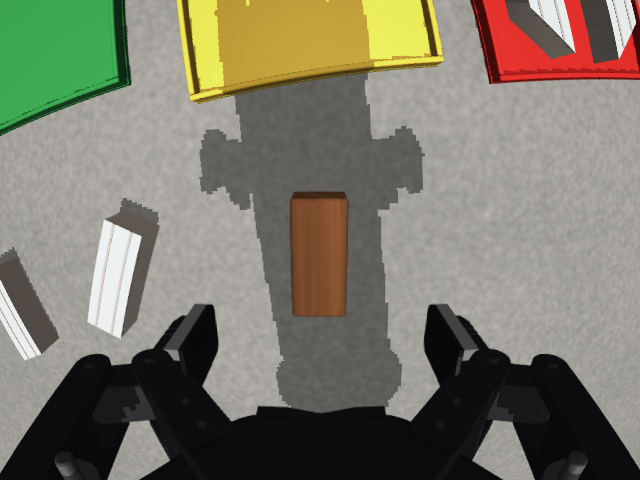

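The wood block at (320,255) is centred and aligned between the jaws. The two mitred pieces lie separately in the red tray, and the squares are at (115,280) and (20,310).

Request:
arm_command --increments '[[[0, 0, 0], [0.001, 0, 0.035], 0.085], [[0, 0, 0], [0.001, 0, 0.07], 0.085], [[0, 0, 0], [0.001, 0, 0.091], 0.085], [[0, 0, 0], [0.001, 0, 0.091], 0.085], [[0, 0, 0], [0.001, 0, 0.091], 0.05], [[0, 0, 0], [0.001, 0, 0.091], 0.02], [[0, 0, 0], [0.001, 0, 0.091], 0.02], [[0, 0, 0], [0.001, 0, 0.091], 0.02]]'

```text
time: 9.93
ee_pos: [461.1, -8.9, 19.9]
tcp_rot: [0.001, 0.999, -0.035, 0.002]
contact_force: [0.4, -0.7, 0.6]
opening: 38.5
```

Request:
arm_command --increments '[[[0, 0, 0], [0, 0, 0], 0.02], [[0, 0, 0], [0, 0, 0], 0.02], [[0, 0, 0], [0, 0, 0], 0.02], [[0, 0, 0], [0, 0, -0.04], 0.02], [[0, 0, 0], [0, 0, -0.08], 0.02], [[0, 0, 0], [0, 0, -0.1], 0.02], [[0, 0, 0], [0, 0, -0.1], 0.02], [[0, 0, 0], [0, 0, -0.1], 0.02]]'

```text
time: 10.6
ee_pos: [461.6, -8.9, 121.1]
tcp_rot: [0.001, 0.999, -0.035, 0.003]
contact_force: [0.4, 0.4, -1.1]
opening: 33.3
```

```bash
python3 go.py 633 -8 120 4.5
```

```text
t 10.6 [461.6  -8.9 121.1] yaw -4.0 j [ 0.4   0.04 -0.44  2.04  0.02  1.06 -1.7 ] open 33.3
[633.   -8.  120.    4.5] turn [ 0.002 -0.006 -0.149] shift m [ 0.1709 -0.0129  0.0022]
```

Request:
arm_command --increments '[[[0.002, -0.006, -0.149], [0.171, -0.013, 0.002], 0.02], [[0.002, -0.006, -0.149], [0.171, -0.013, 0.002], 0.02], [[0.002, -0.006, -0.149], [0.171, -0.013, 0.002], 0.02], [[0.002, -0.006, -0.149], [0.171, -0.013, 0.002], 0.02], [[0.002, -0.006, -0.149], [0.171, -0.013, 0.002], 0.02], [[0.002, -0.006, -0.149], [0.171, -0.013, 0.002], 0.02], [[0.002, -0.006, -0.149], [0.171, -0.013, 0.002], 0.02], [[0.002, -0.006, -0.149], [0.171, -0.013, 0.002], 0.02]]'

```text
time: 11.27
ee_pos: [631.1, -7.7, 119.0]
tcp_rot: [0.0, 0.999, 0.04, -0.001]
contact_force: [0.3, -0.1, -0.2]
opening: 33.2
```

Request:
arm_command --increments '[[[0, 0, 0], [0, 0, 0.035], 0.02], [[0, 0, 0], [0, 0, 0.065], 0.02], [[0, 0, 0], [0, 0, 0.085], 0.02], [[0, 0, 0], [0, 0, 0.095], 0.02], [[0, 0, 0], [0, 0, 0.095], 0.02], [[0, 0, 0], [0, 0, 0.095], 0.02], [[0, 0, 0], [0, 0, 0.095], 0.02]]'

```text
time: 11.85
ee_pos: [630.6, -7.9, 25.0]
tcp_rot: [0.0, 0.999, 0.04, -0.001]
contact_force: [1.0, 0.8, -1.1]
opening: 33.3
```

Request:
arm_command --increments '[[[0, 0, 0], [0, 0, 0], 0.046], [[0, 0, 0], [0, 0, 0], 0.046], [[0, 0, 0], [0, 0, 0], 0.046], [[0, 0, 0], [0, 0, -0.02], 0.046], [[0, 0, 0], [0, 0, -0.05], 0.046], [[0, 0, 0], [0, 0, -0.09], 0.06], [[0, 0, 0], [0, 0, -0.1], 0.085], [[0, 0, 0], [0, 0, -0.1], 0.085]]'

```text
time: 12.52
ee_pos: [633.8, -7.5, 130.0]
tcp_rot: [0.001, 0.999, 0.04, 0.004]
contact_force: [-0.1, 0.2, 0.5]
opening: 79.9
```

```bash
python3 go.py 450 138 110 -27
```

```text
t 12.52 [633.8  -7.5 130. ] yaw 4.6 j [ 0.32  0.39 -0.43  1.62  0.18  1.16 -1.65] open 79.9
[450. 138. 110. -27.] turn [-0.    -0.007  0.551] shift m [-0.1719 -0.1597  0.0185]
```

Request:
arm_command --increments '[[[0, -0.007, 0.55], [-0.172, -0.16, 0.018], 0.085], [[0, -0.007, 0.55], [-0.172, -0.16, 0.018], 0.085], [[0, -0.007, 0.55], [-0.172, -0.16, 0.018], 0.085], [[0, -0.007, 0.55], [-0.172, -0.16, 0.018], 0.085], [[0, -0.007, 0.55], [-0.172, -0.16, 0.018], 0.085], [[0, -0.007, 0.55], [-0.172, -0.16, 0.018], 0.085], [[0, -0.007, 0.55], [-0.172, -0.16, 0.018], 0.085], [[0, -0.007, 0.55], [-0.172, -0.16, 0.018], 0.085]]'

```text
time: 13.18
ee_pos: [448.6, 138.9, 109.9]
tcp_rot: [0.001, 0.973, -0.232, 0.0]
contact_force: [0.2, -0.8, -0.3]
opening: 84.8
```

```bash
python3 go.py 450 138 18 -27; python3 - <<'E'
from cell import ctrl
from h import *
s=ctrl.read_state()
f=ctrl.grab_frame('wrist');cv2.imwrite('pics/w6.png',f['color']);np.savez('w6.npz',**f,p=s['ee_pos'],q=s['tcp_rot'])
E
```

```text
t 13.18 [448.6 138.9 109.9] yaw -26.8 j [ 0.13  0.08 -0.5   2.03  0.04  1.05 -2.43] open 84.8
[450. 138.  18. -27.] turn [ 0.001 -0.     0.004] shift m [0.0016 0.0001 0.0919]
```

View pics/w6.png

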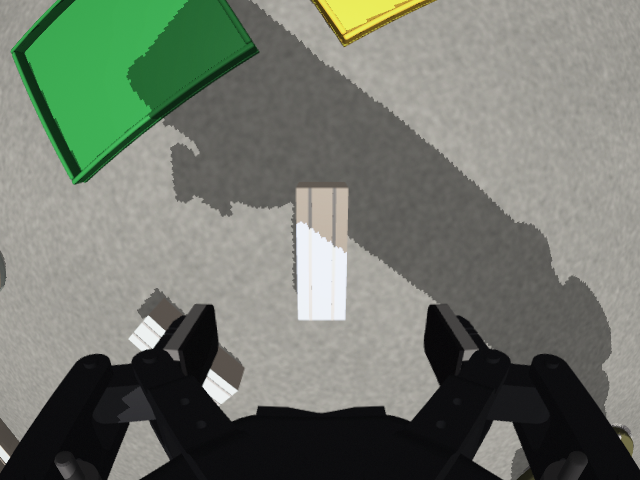

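The square piece is centred at (322,255) and aligned with the jaws. The other square sits clear at (185,360), and the green tray corners are at (258,50), (78,182) and (15,50).

Request:
arm_command --increments '[[[0, 0, 0], [0.001, 0, 0.035], 0.085], [[0, 0, 0], [0.001, 0, 0.07], 0.085], [[0, 0, 0], [0.001, 0, 0.092], 0.085], [[0, 0, 0], [0.001, 0, 0.092], 0.085], [[0, 0, 0], [0.001, 0, 0.092], 0.05], [[0, 0, 0], [0.001, 0, 0.092], 0.02], [[0, 0, 0], [0.001, 0, 0.092], 0.02], [[0, 0, 0], [0.001, 0, 0.092], 0.02]]'

```text
time: 13.9
ee_pos: [452.4, 137.6, 19.8]
tcp_rot: [-0.0, 0.972, -0.233, 0.002]
contact_force: [-0.4, 0.1, 0.4]
opening: 38.1
```

Request:
arm_command --increments '[[[0, 0, 0], [0, 0, 0], 0.02], [[0, 0, 0], [0, 0, 0], 0.02], [[0, 0, 0], [0, 0, 0], 0.02], [[0, 0, 0], [0, 0, -0.04], 0.02], [[0, 0, 0], [0, 0, -0.08], 0.02], [[0, 0, 0], [0, 0, -0.1], 0.02], [[0, 0, 0], [0, 0, -0.1], 0.02], [[0, 0, 0], [0, 0, -0.1], 0.02]]'

```text
time: 14.57
ee_pos: [452.9, 137.7, 121.1]
tcp_rot: [-0.001, 0.972, -0.233, 0.003]
contact_force: [-0.9, -0.2, -0.1]
opening: 29.2
```

```bash
python3 - <<'E'
from h import *
f=dict(np.load('w6.npz'))
a=wrist_plane(f,f['p'],f['q'],[[258,50],[78,182],[15,50]],18);print(a.round(1),'c',(a[0]+a[2])/2, np.degrees(np.arctan2(*(a[1]-a[0])[::-1]))-90)
E
python3 go.py 646 163 120 4
```

```text
[[579.9 116.1]
 [572.5 268.2]
 [699.7 276.4]] c [639.82593419 196.28109068] 2.780631941960337
t 14.57 [452.9 137.7 121.1] yaw -27.0 j [ 0.14  0.07 -0.51  2.01  0.04  1.06 -2.42] open 29.2
[646. 163. 120.   4.] turn [-0.001 -0.007 -0.54 ] shift m [ 0.1606 -0.11    0.0024]
```

Request:
arm_command --increments '[[[-0.001, -0.007, -0.54], [0.16, -0.109, 0.002], 0.02], [[-0.001, -0.007, -0.54], [0.16, -0.109, 0.002], 0.02], [[-0.001, -0.007, -0.54], [0.16, -0.109, 0.002], 0.02], [[-0.001, -0.007, -0.54], [0.16, -0.109, 0.002], 0.02], [[-0.001, -0.007, -0.54], [0.16, -0.109, 0.002], 0.02], [[-0.001, -0.007, -0.54], [0.16, -0.109, 0.002], 0.02], [[-0.001, -0.007, -0.54], [0.16, -0.109, 0.002], 0.02], [[-0.001, -0.007, -0.54], [0.16, -0.109, 0.002], 0.02]]'

```text
time: 15.23
ee_pos: [643.0, 162.5, 118.2]
tcp_rot: [0.0, 0.999, 0.035, -0.002]
contact_force: [-0.9, -0.9, -0.9]
opening: 29.1
```

Request:
arm_command --increments '[[[0, 0, 0], [0, 0, 0.035], 0.02], [[0, 0, 0], [0, 0, 0.065], 0.02], [[0, 0, 0], [0, 0, 0.085], 0.02], [[0, 0, 0], [0, 0, 0.095], 0.02], [[0, 0, 0], [0, 0, 0.095], 0.02], [[0, 0, 0], [0, 0, 0.095], 0.02], [[0, 0, 0], [0, 0, 0.095], 0.02]]'

```text
time: 15.82
ee_pos: [641.5, 162.7, 23.9]
tcp_rot: [0.0, 0.999, 0.035, -0.002]
contact_force: [-1.0, 0.2, 1.4]
opening: 29.1
```

Request:
arm_command --increments '[[[0, 0, 0], [0, 0, 0], 0.042], [[0, 0, 0], [0, 0, 0], 0.042], [[0, 0, 0], [0, 0, 0], 0.042], [[0, 0, 0], [0, 0, -0.02], 0.042], [[0, 0, 0], [0, 0, -0.05], 0.042], [[0, 0, 0], [0, 0, -0.09], 0.06], [[0, 0, 0], [0, 0, -0.1], 0.085], [[0, 0, 0], [0, 0, -0.1], 0.085]]'

```text
time: 16.48
ee_pos: [644.8, 163.8, 128.9]
tcp_rot: [-0.001, 0.999, 0.035, 0.002]
contact_force: [0.4, 0.3, 0.2]
opening: 76.1
```

```bash
python3 go.py 421 265 110 18
```

```text
t 16.48 [644.8 163.8 128.9] yaw 4.0 j [ 0.1   0.47 -0.51  1.53  0.24  1.2  -1.96] open 76.1
[421. 265. 110.  18.] turn [-0.001 -0.004 -0.244] shift m [-0.2163 -0.1166  0.0182]
```

Request:
arm_command --increments '[[[0, -0.004, -0.244], [-0.216, -0.1165, 0.018], 0.085], [[0, -0.004, -0.244], [-0.216, -0.1165, 0.018], 0.085], [[0, -0.004, -0.244], [-0.216, -0.1165, 0.018], 0.085], [[0, -0.004, -0.244], [-0.216, -0.1165, 0.018], 0.085], [[0, -0.004, -0.244], [-0.216, -0.1165, 0.018], 0.085], [[0, -0.004, -0.244], [-0.216, -0.1165, 0.018], 0.085], [[0, -0.004, -0.244], [-0.216, -0.1165, 0.018], 0.085], [[0, -0.004, -0.244], [-0.216, -0.1165, 0.018], 0.085]]'

```text
time: 17.15
ee_pos: [419.2, 265.5, 109.5]
tcp_rot: [0.0, 0.987, 0.158, -0.0]
contact_force: [0.5, -0.8, -0.4]
opening: 84.9
```

```bash
python3 go.py 421 265 18 18; python3 - <<'E'
from cell import ctrl
import cv2
f=ctrl.grab_frame('wrist');cv2.imwrite('pics/w7.png',f['color'])
E
```

```text
t 17.15 [419.2 265.5 109.5] yaw 18.2 j [ 0.04  0.16 -0.7   1.96  0.12  1.06 -1.97] open 84.9
[421. 265.  18.  18.] turn [0.001 0.001 0.004] shift m [0.0016 0.001  0.0915]
```

View pics/w7.png

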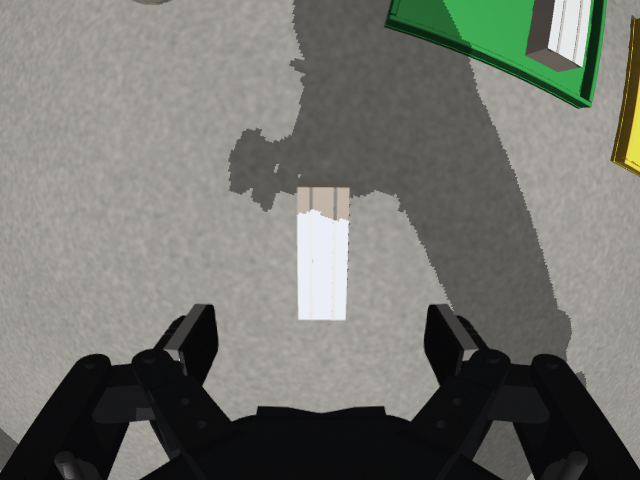

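The last square is centred and aligned between the jaws at (322,255). The first one lies in the green tray at upper right.

Request:
arm_command --increments '[[[0, 0, 0], [0.001, 0, 0.035], 0.085], [[0, 0, 0], [0.001, 0, 0.07], 0.085], [[0, 0, 0], [0.001, 0, 0.092], 0.085], [[0, 0, 0], [0.001, 0, 0.092], 0.085], [[0, 0, 0], [0.001, 0, 0.092], 0.05], [[0, 0, 0], [0.001, 0, 0.092], 0.02], [[0, 0, 0], [0.001, 0, 0.092], 0.02], [[0, 0, 0], [0.001, 0, 0.092], 0.02]]'

```text
time: 17.87
ee_pos: [423.5, 265.4, 19.3]
tcp_rot: [-0.0, 0.988, 0.157, 0.002]
contact_force: [-0.1, -0.2, 0.0]
opening: 38.2
```

Request:
arm_command --increments '[[[0, 0, 0], [0, 0, 0], 0.02], [[0, 0, 0], [0, 0, 0], 0.02], [[0, 0, 0], [0, 0, 0], 0.02], [[0, 0, 0], [0, 0, -0.04], 0.02], [[0, 0, 0], [0, 0, -0.08], 0.02], [[0, 0, 0], [0, 0, -0.1], 0.02], [[0, 0, 0], [0, 0, -0.1], 0.02], [[0, 0, 0], [0, 0, -0.1], 0.02]]'

```text
time: 18.53
ee_pos: [424.0, 265.6, 120.6]
tcp_rot: [-0.0, 0.988, 0.157, 0.003]
contact_force: [-0.1, -0.1, -1.2]
opening: 29.2
```

```bash
python3 go.py 640 232 120 3.5
```

```text
t 18.53 [424.  265.6 120.6] yaw 18.0 j [ 0.05  0.15 -0.71  1.95  0.12  1.08 -1.96] open 29.2
[640.  232.  120.    3.5] turn [-0.    -0.006  0.253] shift m [0.195  0.0988 0.0019]
```

Request:
arm_command --increments '[[[0, -0.006, 0.253], [0.195, 0.099, 0.002], 0.02], [[0, -0.006, 0.253], [0.195, 0.099, 0.002], 0.02], [[0, -0.006, 0.253], [0.195, 0.099, 0.002], 0.02], [[0, -0.006, 0.253], [0.195, 0.099, 0.002], 0.02], [[0, -0.006, 0.253], [0.195, 0.099, 0.002], 0.02], [[0, -0.006, 0.253], [0.195, 0.099, 0.002], 0.02], [[0, -0.006, 0.253], [0.195, 0.099, 0.002], 0.02], [[0, -0.006, 0.253], [0.195, 0.099, 0.002], 0.02]]'

```text
time: 19.2
ee_pos: [638.8, 231.4, 117.0]
tcp_rot: [0.0, 1.0, 0.03, -0.002]
contact_force: [-1.0, 0.1, -0.3]
opening: 29.0
```

Request:
arm_command --increments '[[[0, 0, 0], [0, 0, 0.035], 0.02], [[0, 0, 0], [0, 0, 0.065], 0.02], [[0, 0, 0], [0, 0, 0.085], 0.02], [[0, 0, 0], [0, 0, 0.095], 0.02], [[0, 0, 0], [0, 0, 0.095], 0.02], [[0, 0, 0], [0, 0, 0.095], 0.02], [[0, 0, 0], [0, 0, 0.095], 0.02]]'

```text
time: 19.78
ee_pos: [635.3, 232.6, 23.0]
tcp_rot: [0.001, 0.999, 0.032, -0.004]
contact_force: [-3.7, -1.9, 6.3]
opening: 29.2
```

Request:
arm_command --increments '[[[0, 0, 0], [0, 0, 0], 0.042], [[0, 0, 0], [0, 0, 0], 0.042], [[0, 0, 0], [0, 0, 0], 0.042], [[0, 0, 0], [0, 0, -0.02], 0.042], [[0, 0, 0], [0, 0, -0.05], 0.042], [[0, 0, 0], [0, 0, -0.09], 0.06], [[0, 0, 0], [0, 0, -0.13], 0.085], [[0, 0, 0], [0, 0, -0.16], 0.085]]'

```text
time: 20.45
ee_pos: [636.9, 233.5, 186.4]
tcp_rot: [0.0, 0.999, 0.032, -0.002]
contact_force: [0.4, 1.0, 0.1]
opening: 76.6
```

Request:
arm_command --increments '[[[0, 0, 0], [-0.15, 0.2, -0.05], 0.085], [[0, 0, 0], [-0.15, 0.2, -0.05], 0.085], [[0, 0, 0], [-0.15, 0.2, -0.05], 0.085], [[0, 0, 0], [-0.15, 0.2, -0.05], 0.085], [[0, 0, 0], [-0.15, 0.2, -0.05], 0.085], [[0, 0, 0], [-0.15, 0.2, -0.05], 0.085], [[0, 0, 0], [-0.15, 0.2, -0.05], 0.085], [[0, 0, 0], [-0.15, 0.2, -0.05], 0.085]]'

```text
time: 21.12
ee_pos: [499.5, 21.4, 238.0]
tcp_rot: [0.001, 1.0, 0.029, -0.002]
contact_force: [0.5, -0.1, -0.5]
opening: 85.2
```

```bash
python3 - <<'E'
from cell import ctrl
from h import *
a=ctrl.grab_frame('scene');b=ctrl.grab_frame('side')
for k in('tape','jar'):pass
A=cv2.resize(a['color'][130:390,160:460],(600,520));B=cv2.resize(b['color'][130:390,200:440],(552,598))
cv2.imwrite('pics/fa.png',A);cv2.imwrite('pics/fb.png',B)
f=a
for c in blobs(masks(a['color'])['white'],100):
    w=ray_plane(a,c,34).astype(np.float32);r=cv2.minAreaRect(w)
    if 500<r[0][0]<800 and abs(r[0][1])<320:print(np.round(r[0]),np.round(r[1]),round(r[2]))
for n,i in(('scene',a),('side',b)):
    o=dict(np.load(n+'0.npz'))
    d=cv2.absdiff(i['color'],o['color']).max(2)
    print(n,'tape diff',(d[295:345,330:380] if n=='scene' else d[155:200,262:302]).mean(),'jar diff',(d[150:190,402:435] if n=='scene' else d[330:385,230:275]).mean())
E
```

```text
[ 637. -235.] [88. 30.] 6
[ 632. -163.] [89. 29.] 7
[637. 161.] [84. 30.] 4
[631. 232.] [84. 31.] 3
scene tape diff 6.2788 jar diff 4.575
side tape diff 3.817222222222222 jar diff 3.564040404040404
```

View pics/fa.png

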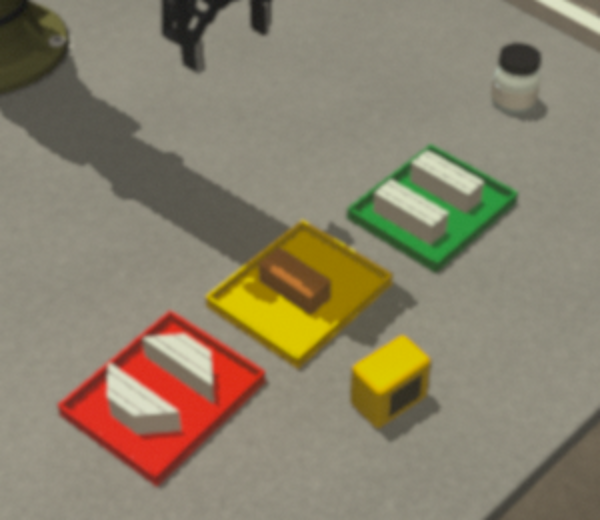

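View pics/fb.png

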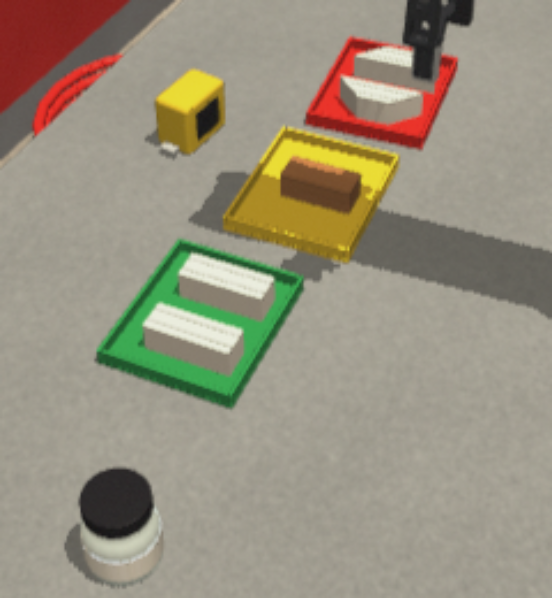

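In both views all five pieces lie flat inside the right trays, and the tape and jar are in place.

```bash
python3 -c "
from cell import ctrl
print(ctrl.close_job())"
```

```text
the job is handed in; nothing more can be done
None
```

All five pieces are sorted and released: both square-cut pieces in the green tray, both mitred pieces in the red, and the wooden block in the yellow. I handed the job in at about 21 s of the 115 s allowed.

- **Pieces:** In the last scene and side pictures every piece lies flat inside its tray, with none stacked or on a rim. The measured white tops sit about 37 mm or less to either side of their tray's centre in y, within the 62 mm limit, and about 11 mm or less off in x.
- **Wooden block:** I checked it by eye only and did not measure its final position.
- **Bystanders:** The tape measure and the jar show no visible movement between the first and last pictures. I compared the images and did not measure the distance.
- **Forces:** The highest force reading was about 8 N, as the last square touched the tray floor. At the end the arm stood clear of everything.
- **Disagreements:** The wrist-camera tray positions differed from the fixed cameras by up to about 7 mm, so I used values in between. No check failed.

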